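# Clear the caddy lids, find the one with the broken catch and hold it open

## Robot

A 6-joint arm with a two-finger parallel gripper is mounted at the origin on the work surface. World frame = base frame: x ahead of the robot, y to its left, z up, the work surface at z = 0. Lengths are in m, angles in rad, forces in N, time in s.
With the tool pointing down it reaches from about 0.375 to 0.9 m from the base axis. Payload 3.1 kg.
Tool frame: the origin (TCP) lies at the very end of the fingers, on their centre line; the grasp point (between the pads) lies 19 mm behind it; z points along the fingers, y is the line along which they close (so a half turn about z gives the same grasp; the last joint's range is limited). The gripper opens to 85 mm and grips with 20 to 120 N. Pads are 22 mm wide; open, the fingers measure 114 mm over their backs; the gripper's body (76 mm by 85 mm) begins 54 mm behind the grasp point. The pads swing forward as they close: fully open they stand 13 mm farther back than shut.
Start: joints at [1.052, 0.527, 1.433, -0, 1.181, -0.178], TCP at [0.208, 0.589, 0.231] pointing down, gripper open.
Joint ranges: [-3.08, 3.08], [-0.75, 2.2], [0.22, 2.44], [-1.43, 4.57], [0, 2.65], [-2.85, 2.85]. Speed limits (rad/s): [2.79, 2.79, 3.14, 3.14, 3.14, 3.14].

## Interface

Orientations are given as a 3x3 rotation matrix whose columns are the frame's x, y, z axes.
In Python, from station import monitor, camera, camera_model, order gives the robot as it stands.
- The arm moves only by the tool carry_out, never from a script. Its argument "moves" is one flat list of numbers, 7 for each row, row after row: the shift along the world's x, y, z in mm, then the turn, a rotation vector about the world's x, y, z in rad, then the finger opening in mm, from 0 to 85.4. In form: [dx, dy, dz, ax, ay, az, claw, dx, dy, dz, ax, ay, az, claw, ...]. A call has exactly 5 rows; each row shifts and turns the commanded pose from where the row before left it; what a row does not reach is not made up. A row lasts 1/12 s, in which the tool goes at most 41.7 mm and 7.16 degrees, less where a joint would pass 70% of its speed; a pose out of reach is approached as far as the arm can. A call with a gripper value outside its range is refused whole. The fingers move at their own pace and stop on an object; "grip_force" is the grip in N (left out, the last holds). Time passes only in rows, so rows that do not move let the fingers close, or fill a call up. It gives the time, the measured TCP pose, the force, the opening and the grip force at its end, in the units of the state.
- monitor.state(): the state, without advancing time (a new reading comes with each control period).
- camera(name): name is "side" or "top"; returns (picture, depth): 384x512x3 uint8, red, green, blue; 384x512 float32, m along the optical axis (not along the pixel's ray), 0 where there is no reading.
- camera_model(name): a dict with "K" (3x3 intrinsics, pixels), "rvec" (rotation vector, rad) and "tvec" (3), from world to camera coordinates, as OpenCV has them. Camera axes: x right, y down, z forward; pixel columns grow to the right and rows downward; lengths in m; the calibration is good to about 2 mm. A picture is of the moment at which its call begins. camera_model takes no time and is no camera call.
- order.hand_in(): hands the job in; it is judged then, once.
The state is a dict: "time_s": time; "joint_pos": joint angles; "joint_velocities": joint speeds; "joint_torque": joint torques, N m; "ee_pos": TCP position; "tcp_rot": TCP orientation; "wrist_force": force on the tool from outside, world axes, zero at the start; "wrist_torque": the same for the moment, N m; "gripper_width": opening from 0.0 (shut) to 1.0 (fully open); "grasp_force": force on a finger pad.
Only numpy, scipy, OpenCV 4.12 (cv2) and the standard library are available. Lean on these libraries where they do the work, as an engineer would, in place of code of your own. Each camera call takes 0.05 s, during which the arm holds its last target. There are 200 camera calls.

## Task

One of the three lids on the island's dry-goods caddy has lost its catch: pick up the scraper block and scrape the walnut shells off the lids into the white tilt bin, then stand the scraper back upright on the worktop. Tap the lids on their front tabs with your fingertips until you find the one that gives, then lift that lid about halfway (45 degrees or more) so that I can get at the catch. Finish still holding it up, and leave the other things on the island where they are.

Things in the scene. Friction and masses are not known exactly. Their poses are not given: they have to be found in the camera images.
- caddy: White plastic dry-goods caddy screwed to the worktop, 110 deep (x) x 290 wide (y) x 70 mm high; origin at the centre of its underside, z up, front towards its -x. On its flat top are three beech lids, centred at y = +95 (lid 1), 0 (2), -95 mm (3). Rim, ribs and lids are level at z = 70 mm: a blade slides along them in y from end to end; only the thumb tabs stick out in front.
- lid_1 (a joint): Lid 1 (caddy's +y end): angle in rad, 0 = shut, positive = front edge raised, stop at 1.4; let go, it falls shut (90 g). Plate 88 (x) x 86 (y) x 6 mm; hinge axis along the caddy's y at caddy x = +41.5, z = 67 mm. The lids look alike, all read 0 at the start; two, drawn afresh each time, are held fast by spring catches inside: pushed or pulled, they move under 1 mm.
- lid_2 (a joint): Lid 2 (middle), the same kind. The one lid of the three whose catch is broken rests on a soft seal: its tab sinks up to about 7 mm (joint to -0.06) under a push of about 1.5 to 2 N and springs back, and it lifts freely.
- lid_3 (a joint): Lid 3 (the caddy's -y end), the same kind.
- tab_1 (a point): Thumb tab of lid 1: point on its top face, 116.5 mm in front of and 3 mm above the hinge axis (caddy x = -75, z = 70 mm, shut); moves with the lid. Flat bar 18 mm wide (y), 9 mm thick (z 61 to 70 mm), sticking out 34 mm past the caddy's front face (caddy x -55 to -89 mm), free beside and below. Pinched across its width (along y) it turns between the fingers as the lid rises.
- tab_2 (a point): Thumb tab of lid 2, as tab_1.
- tab_3 (a point): Thumb tab of lid 3, as tab_1.
- scraper: Scraper block standing upright on the worktop behind the caddy: a straight white nylon blade foot 130 long (its x) x 34 thick (its y) x 20 mm high, and on it a beech grip 126 long x 24 thick, reaching up to 62 mm; 150 g. Origin at the centre of its underside, z up. It stands by itself.
- tilt_bin: Low open-topped bin of white plastic, 170 (x) x 150 (y) x 50 mm high, walls 4 mm, front flap tipped slightly out; fixed, right beside one end of the caddy (4 mm gap), either its +y or its -y end, turned like the caddy. Origin at the centre of its underside.
- shell_1: Walnut half shell lying dome up on the lids: 33 mm across, 17 mm high, 10 g; origin at the centre of its flat underside.
- shell_2: Another walnut half shell, the same.
- shell_3: Another walnut half shell, the same.
- opener_disc: Bystander: flat blue silicone jar opener disc, 120 mm across, 6 mm thick, loose on the worktop at the caddy's other end; origin at the centre of its underside.
- canister: Bystander: sage ceramic canister, 108 mm across, 136 mm high with its knob; origin at the centre of its underside.
- pillbox_low: Bystander: frosted plastic pill box, 62 x 112 x 24 mm, the lower of two stacked; origin at the centre of its underside.
- pillbox_top: Bystander: the upper pill box, the same size.
- magnet_clip: Bystander: steel fridge magnet clip lying flat, 34 x 50 x 13 mm; origin at the centre of its underside.

How it is judged:
On the way, in this order (a step that is already met when the one before it is completed fails the run):
1. the scraper is lifted in the gripper while the shells still lie on the lids (contact force between the fingers and scraper above 1 N and height (world z) of scraper above 0.02 m and height (world z) of each of shell_1, shell_2, shell_3 above 0.06 m), for 0.1 s.
2. all shells have been scraped into the tilt bin with the scraper still in the gripper (contact force between the fingers and scraper above 1 N and height (world z) of each of shell_1, shell_2, shell_3 below 0.045 m and x of shell_1 in the frame of tilt_bin between -0.085 and 0.083 m and y of shell_1 in the frame of tilt_bin between -0.073 and 0.073 m and x of shell_2 in the frame of tilt_bin between -0.085 and 0.083 m and y of shell_2 in the frame of tilt_bin between -0.073 and 0.073 m and x of shell_3 in the frame of tilt_bin between -0.085 and 0.083 m and y of shell_3 in the frame of tilt_bin between -0.073 and 0.073 m), for 0.1 s.
3. with the scraper put down, a fingertip tap has made the loose lid give (contact force between the fingers and scraper below 0.1 N and ((contact force between the fingers and lid_1 above 0.5 N and value of joint lid_1 below -0.025 rad) or (contact force between the fingers and lid_2 above 0.5 N and value of joint lid_2 below -0.025 rad) or (contact force between the fingers and lid_3 above 0.5 N and value of joint lid_3 below -0.025 rad))), for 0.02 s.
At the end, for the whole second after the job is handed in: The loose lid is held by the fingers at more than 0.7 rad (40 degrees), the fingers bearing on it with over 0.5 N and nothing else propping it; all three shells lie in the tilt bin; the scraper stands upright (within 0.15 rad) on the worktop, let go and at rest (((value of joint lid_1 above 0.7 rad and contact force between the fingers and lid_1 above 0.5 N and contact force between scraper and lid_1 below 0.1 N) or (value of joint lid_2 above 0.7 rad and contact force between the fingers and lid_2 above 0.5 N and contact force between scraper and lid_2 below 0.1 N) or (value of joint lid_3 above 0.7 rad and contact force between the fingers and lid_3 above 0.5 N and contact force between scraper and lid_3 below 0.1 N)) and height (world z) of each of shell_1, shell_2, shell_3 below 0.045 m and x of shell_1 in the frame of tilt_bin between -0.085 and 0.083 m and y of shell_1 in the frame of tilt_bin between -0.073 and 0.073 m and x of shell_2 in the frame of tilt_bin between -0.085 and 0.083 m and y of shell_2 in the frame of tilt_bin between -0.073 and 0.073 m and x of shell_3 in the frame of tilt_bin between -0.085 and 0.083 m and y of shell_3 in the frame of tilt_bin between -0.073 and 0.073 m and height (world z) of scraper below 0.003 m and angle between scraper's own z axis and vertical below 0.15 rad and linear speed of scraper below 0.02 m/s and contact force between anything else and scraper above 0.3 N and contact force between the fingers and scraper below 0.1 N); the arm keeps its last pose, push and grip.
It fails at once if a bystander (disc, canister, pill boxes, clip) is shifted more than 30 mm (distance of any of opener_disc, canister, pillbox_low, pillbox_top, magnet_clip from where it was at the start of the episode above 0.03 m).
It also fails if it takes over 64 s, if anything falls off the work surface, if the arm or the gripper's body presses on something with over 40 N, if the wrist force passes 120 N, or if a joint passes its speed limit or range.

## Working session

There is one attempt and no reset: what is moved stays moved. The work goes in short steps, Python scripts to look and compute and a tool call to move; the robot and the scene stay as the last step left them, time stands still between calls to the robot, and variables do not carry over. Pictures are saved under pics/ and viewed, at most 10 in all, crops included, and the job is handed in when it is done.

Besides the shell and the picture viewer there is one more tool, called after "Request:" as a command line: name --argument value ..., lists and objects as JSON in quotes. carry_out: Moves the arm, as the interface text tells. Its arguments: {"type":"object","properties":{"moves":{"type":"array","items":{"type":"number"}},"grip_force":{"type":"number"}},"required":["moves"]}

```bash
mkdir -p pics; cat > h.py <<'E'
import numpy as np, cv2
from station import monitor, camera, camera_model, order
def save(n,f):
    p,d=camera(n); cv2.imwrite(f'pics/{f}.png',p[:,:,::-1]); np.savez(f'pics/{f}.npz',p=p,d=d); return p,d
def mdl(n):
    m=camera_model(n); R=cv2.Rodrigues(np.array(m['rvec'],float))[0]; return np.array(m['K']),R,np.array(m['tvec'],float).ravel()
def cloud(n,d):
    K,R,t=mdl(n); v,u=np.mgrid[:d.shape[0],:d.shape[1]]
    c=np.stack([(u-K[0,2])/K[0,0]*d,(v-K[1,2])/K[1,1]*d,d],-1)
    w=(c-t)@R; w[d==0]=np.nan; return w
def ray(n,u,v,z):
    K,R,t=mdl(n); c=-R.T@t; r=R.T@np.linalg.inv(K)@np.array([u,v,1.]); return c+r*(z-c[2])/r[2]
E
python3 - <<'E'
from h import *
a,_=save('top','t0'); b,_=save('side','s0')
s=monitor.state(); print(s['time_s'],s['ee_pos'],s['tcp_rot'],s['wrist_force'])
for n in('top','side'):
    K,R,t=mdl(n); print(n,-R.T@t,R[2])
E
```

```text
0.1 [0.20796136 0.58870924 0.23042308] [[-9.42816901e-01  3.33309673e-01 -9.76094502e-04]
 [ 3.33310904e-01  9.42815492e-01 -1.67000555e-03]
 [ 3.63648015e-04 -1.89985240e-03 -9.99998129e-01]] [ 0.54350888 -0.89070555 -0.40909249]
top [ 0.38299388 -0.00149706  1.09967213] [ 0.15856052  0.00365653 -0.98734249]
side [-0.0994092  -0.9244357   0.85229654] [ 0.46228226  0.67996702 -0.56915723]
```

View pics/t0.png

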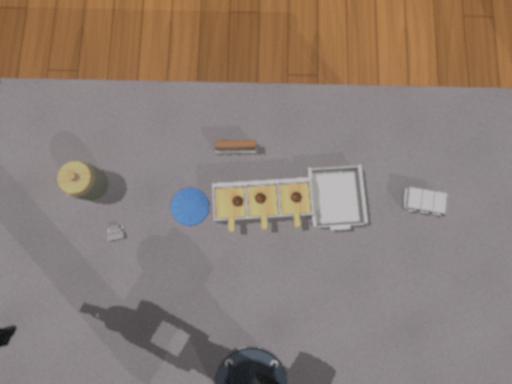

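View pics/s0.png

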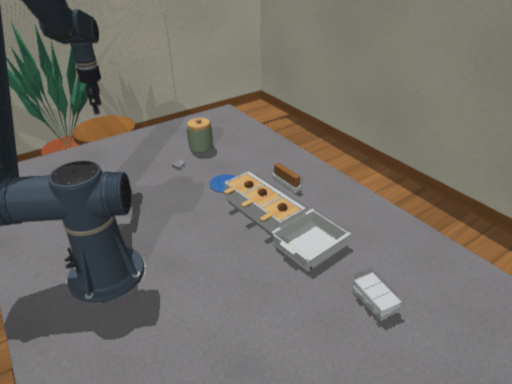

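Top view: caddy around (262,200), with the bin at its right, so at the -y end (337,197). The shells are at (238,201), (260,198) and (296,197), the scraper at (236,147), and the tabs at (232,224), (264,222) and (297,220). The arm is clear of all of them.

```bash
python3 - <<'E'
from h import *
f=np.load('pics/t0.npz'); p,d=f['p'],f['d']; w=cloud('top',d); 
hsv=cv2.cvtColor(p,cv2.COLOR_RGB2HSV)
z=w[...,2]
def box(m,name):
    q=w[m][:,:2].astype(np.float32); r=cv2.minAreaRect(q*1000); print(name,len(q),np.round(r[0],1),np.round(r[1],1),round(r[2],2),'z',np.round(np.nanpercentile(z[m],[5,50,95]),4))
roi=np.zeros(z.shape,bool); roi[170:240,205:375]=1
U=np.arange(512)[None]+0*z; V=np.arange(384)[:,None]+0*z
box(roi&(abs(z-.07)<.008)&(U<311),'caddytop+tabs')
box(roi&(abs(z-.07)<.008)&(U<311)&(V<214),'cad part')
box(roi&(abs(z-.05)<.006)&(U>314),'bin rim')
sc=np.zeros_like(roi); sc[130:165,205:270]=1
box(sc&(z>.05),'scr grip'); box(sc&(z>.012)&(z<.03),'foot')
m=sc&(hsv[...,1]>110)&(z>.03); box(m,'grip col')
sh=roi&(z>.078)&(U<311)
n,l,s,c=cv2.connectedComponentsWithStats(sh.astype(np.uint8))
for i in range(1,n):
    if s[i,4]>8: box(l==i,'shell'); print(s[i])
# dark colour shells
dk=roi&(U<311)&(V<213)&(hsv[...,2]<110)&(z>.06)
n,l,s,c=cv2.connectedComponentsWithStats(dk.astype(np.uint8))
for i in range(1,n):
    if s[i,4]>15: print('dark',c[i],s[i],ray('top',*c[i],.078))
# tabs: beech colour front
tb=roi&(hsv[...,1]>90)&(abs(hsv[...,0].astype(int)-20)<12)&(U<311)&(z>.05)&(V>215)
n,l,s,c=cv2.connectedComponentsWithStats(tb.astype(np.uint8))
for i in range(1,n):
    if s[i,4]>8: print('tab',s[i],ray('top',*c[i],.07), ray('top',c[i][0],s[i,1]+s[i,3]-.5,.07))
K,R,t=mdl('top'); print(K)
big=cv2.resize(p[125:245,200:380],None,fx=4.4,fy=4.4,interpolation=cv2.INTER_CUBIC); cv2.imwrite('pics/z0.png',big[:,:,::-1])
E
```

```text
caddytop+tabs 3510 [515.9 -22.4] [144.1 289.9] 4.71 z [0.0668 0.0701 0.0734]
cad part 2901 [542.1 -19. ] [104.2 288. ] 1.38 z [0.0669 0.0701 0.0735]
bin rim 356 [ 538.1 -254.2] [180.6 153.5] 1.17 z [0.045  0.049  0.0528]
scr grip 353 [700.  64.] [ 25.7 123.9] 1.65 z [0.0549 0.0616 0.0648]
foot 130 [685.9  64.1] [  9.2 125.3] 2.8 z [0.0133 0.0193 0.0277]
grip col 56 [700.4  62.3] [ 10.6 108.5] 0.86 z [0.0588 0.0628 0.0651]
shell 81 [533.1 -14.4] [29.2 26.1] 1.58 z [0.079  0.0829 0.0877]
[255 193  10  11  81]
shell 84 [ 537.9 -118.2] [29.1 26.6] 0.24 z [0.0789 0.0835 0.0883]
[291 192  10  11  84]
shell 88 [523.   50.9] [27.2 28.5] 65.75 z [0.0791 0.0833 0.0882]
[232 196  11  11  88]
dark [297.5 196. ] [295 193   6   8  20] [ 0.54135039 -0.12435282  0.078     ]
dark [262.125      196.91666667] [259 194   6   8  24] [ 0.53646178 -0.02196376  0.078     ]
dark [239.         200.41935484] [236 197   6   8  31] [0.52478713 0.04468734 0.078     ]
[[356.78373397   0.         253.83015061]
 [  0.         356.78373397 193.12288727]
 [  0.           0.           1.        ]]
```

View pics/z0.png

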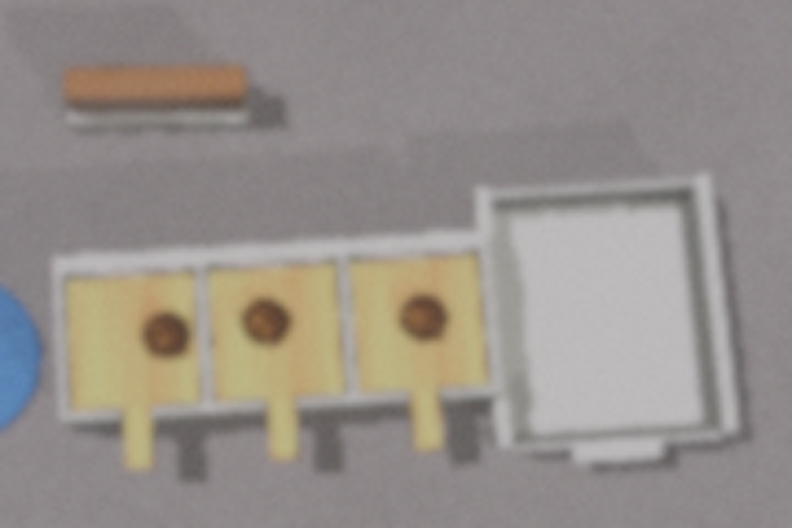

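The crop shows the caddy's back edge running from (55,258) to (480,233), the tab centres at (137,437), (284,430) and (428,420), and the scraper grip at (155,85). Next I'll get the yaws.

```bash
python3 - <<'E'
from h import *
P=lambda a,b,z:ray('top',200+a/4.4-.4,125+b/4.4-.4,z)*1000
bk=[P(55,258,70),P(480,233,70)]; fr=[P(65,420,70),P(495,393,70)]
yaw=lambda q:np.degrees(np.arctan2(-(q[0]-q[1])[0],(q[0]-q[1])[1]))
print('back',np.round(bk,1),yaw(bk)); print('front',np.round(fr,1),yaw(fr))
print('centre',np.round((sum(bk)+sum(fr))/4,1))
tb=[P(137,467,70),P(284,460,70),P(428,449,70)]; print('tab front ends',np.round(tb,1),yaw([tb[0],tb[2]]))
sg=[P(65,67,62),P(245,67,62)]; print('scr back top',np.round(sg,1),yaw(sg))
sf=[P(65,105,62),P(245,103,62)]; print('scr front top',np.round(sf,1),yaw(sf),(sum(sg)+sum(sf))/4)
bb=[P(478,190,50),P(712,176,50),P(502,447,50),P(740,433,50)];print('bin',np.round(bb,1))
s=monitor.state(); print(s['time_s'],s['wrist_force'],s['gripper_width'])
E
```

```text
back [[-12472.4  -8495.9  70000. ]
 [-14019.4  10479.5  70000. ]] -175.3392617064439
front [[-5247.8 -7766.5 70000. ]
 [-6844.6 11119.6 70000. ]] -175.166993117529
centre [-9646.1  1334.1 70000. ]
tab front ends [[-3260.9 -4539.5 70000. ]
 [-3704.2  1879.6 70000. ]
 [-4320.   8175.7 70000. ]] -175.2383826657716
scr back top [[-18806.2  -7420.8  62000. ]
 [-18961.8   -176.   62000. ]] -178.7694717491104
scr front top [[-17226.   -7359.   62000. ]
 [-17463.9   -144.7  62000. ]] -178.11101480029922 [-18114.46599816  -3775.13912697  62000.        ]
bin [[-11237.4   7377.3  50000. ]
 [-11856.6  14854.4  50000. ]
 [ -3066.4   8101.6  50000. ]
 [ -3661.   15510.2  50000. ]]
0.1 [ 0.54350888 -0.89070555 -0.40909249] 1.005334002823749
```

```bash
python3 - <<'E'
from h import *
P=lambda a,b,z:ray('top',200+a/4.4-.4,125+b/4.4-.4,z/1000)*1000
yaw=lambda q:np.degrees(np.arctan2(-(q[0]-q[1])[0],(q[0]-q[1])[1]))
bk=[P(55,258,70),P(480,233,70)]; fr=[P(65,420,70),P(495,393,70)]
print('back',np.round(bk,1),yaw(bk)); print('front',np.round(fr,1),yaw(fr))
c=(sum(bk)+sum(fr))/4; print('centre',np.round(c,1))
tb=[P(137,467,70),P(284,460,70),P(428,449,70)]; print('tab front ends',np.round(tb,1),yaw([tb[0],tb[2]]))
a=np.radians(4.8); Rz=np.array([[np.cos(a),-np.sin(a)],[np.sin(a),np.cos(a)]])
for q in [(-75,95),(-75,0),(-75,-95),(0,145),(0,-145)]: print(q,np.round(c[:2]+Rz@q,1))
print('shells caddy',[np.round(Rz.T@(np.array(s)-c[:2]),1) for s in [(523,51),(533,-14.4),(538,-118)]])
sg=[P(65,67,62),P(245,67,62)]; sf=[P(65,105,62),P(245,103,62)]; print('scr',yaw(sg),yaw(sf),(sum(sg)+sum(sf))/4,sg[0]-sf[0])
bb=[P(478,190,50),P(712,176,50),P(502,447,50),P(740,433,50)];print('bin',np.round(bb,1),np.mean(bb,0))
E
```

```text
back [[ 575.1  125.4   70. ]
 [ 598.2 -158.1   70. ]] 4.660738293556096
front [[ 467.1  114.5   70. ]
 [ 491.  -167.7   70. ]] 4.833006882471009
centre [532.9 -21.5  70. ]
tab front ends [[ 437.4   66.3   70. ]
 [ 444.1  -29.6   70. ]
 [ 453.3 -123.7   70. ]] 4.761617334228414
(-75, 95) [450.2  66.9]
(-75, 0) [458.1 -27.7]
(-75, -95) [ 466.1 -122.4]
(0, 145) [520.7 123. ]
(0, -145) [ 545.  -165.9]
shells caddy [array([-3.8, 73. ]), array([0.7, 7. ]), array([ -3. , -96.6])]
scr 1.230528250889563 1.888985199700777 [698.16950312  62.80149506  62.        ] [26.9257199   1.05312485  0.        ]
bin [[ 632.4 -159.9   50. ]
 [ 645.7 -320.4   50. ]
 [ 457.  -175.4   50. ]
 [ 469.8 -334.5   50. ]] [ 551.24872807 -247.54340408   50.        ]
```

Request:
carry_out --moves '[24.5, -26.3, -3, 0, 0, -0.0602, 85, 24.5, -26.3, -3, 0, 0, -0.0602, 85, 24.5, -26.3, -3, 0, 0, -0.0602, 85, 24.5, -26.3, -3, 0, 0, -0.0602, 85, 24.5, -26.3, -3, 0, 0, -0.0602, 85]'

```text
time_s: 0.52
ee_pos: [0.3312, 0.4563, 0.2158]
tcp_rot: [[-0.8, 0.6, -0.001], [0.6, 0.8, -0.001], [0.0, -0.001, -1.0]]
wrist_force: [1.0, 0.4, -0.9]
gripper_width: 0.996
grasp_force: 0.0
```

Request:
carry_out --moves '[24.5, -26.3, -3, 0, 0, -0.0602, 85, 24.5, -26.3, -3, 0, 0, -0.0602, 85, 24.5, -26.3, -3, 0, 0, -0.0602, 85, 24.5, -26.3, -3, 0, 0, -0.0602, 85, 24.5, -26.3, -3, 0, 0, -0.0602, 85]'

```text
time_s: 0.93
ee_pos: [0.4539, 0.3247, 0.2008]
tcp_rot: [[-0.586, 0.81, -0.001], [0.81, 0.586, -0.0], [0.0, -0.001, -1.0]]
wrist_force: [-0.1, 1.4, 0.4]
gripper_width: 0.998
grasp_force: 0.0
```

Request:
carry_out --moves '[24.5, -26.3, -3, 0, 0, -0.0602, 85, 24.5, -26.3, -3, 0, 0, -0.0602, 85, 24.5, -26.3, -3, 0, 0, -0.0602, 85, 24.5, -26.3, -3, 0, 0, -0.0602, 85, 24.5, -26.3, -3, 0, 0, -0.0602, 85]'

```text
time_s: 1.35
ee_pos: [0.5764, 0.1932, 0.1857]
tcp_rot: [[-0.319, 0.948, -0.001], [0.948, 0.319, -0.0], [0.0, -0.001, -1.0]]
wrist_force: [1.7, 0.5, -0.1]
gripper_width: 0.994
grasp_force: 0.0
```

Request:
carry_out --moves '[24.5, -26.3, -3, 0, 0, -0.0602, 85, 24.5, -26.3, -3, 0, 0, -0.0602, 85, 24.5, -26.3, -3, 0, 0, -0.0602, 85, 24.5, -26.3, -3, 0, 0, -0.0602, 85, 24.5, -26.3, -3, 0, 0, -0.0602, 85]'

```text
time_s: 1.77
ee_pos: [0.6988, 0.0618, 0.1705]
tcp_rot: [[-0.024, 1.0, -0.001], [1.0, 0.024, 0.0], [0.0, -0.001, -1.0]]
wrist_force: [0.3, 0.7, -0.0]
gripper_width: 0.998
grasp_force: 0.0
```

Request:
carry_out --moves '[0, 0.2, -22, 0, 0, 0, 85, 0, 0.2, -22, 0, 0, 0, 85, 0, 0.2, -22, 0, 0, 0, 85, 0, 0.2, -22, 0, 0, 0, 85, 0, 0.2, -22, 0, 0, 0, 85]'

```text
time_s: 2.18
ee_pos: [0.6978, 0.0641, 0.0597]
tcp_rot: [[-0.027, 1.0, -0.001], [1.0, 0.027, 0.0], [0.0, -0.001, -1.0]]
wrist_force: [-0.4, 0.2, -0.7]
gripper_width: 0.994
grasp_force: 0.0
```

Request:
carry_out --moves '[0, 0, -6, 0, 0, 0, 85, 0, 0, -6, 0, 0, 0, 85, 0, 0, -6, 0, 0, 0, 85, 0, 0, -6, 0, 0, 0, 85, 0, 0, -4, 0, 0, 0, 85]'

```text
time_s: 2.6
ee_pos: [0.6989, 0.0643, 0.0338]
tcp_rot: [[-0.027, 1.0, 0.002], [1.0, 0.027, -0.0], [-0.0, 0.002, -1.0]]
wrist_force: [0.5, -0.3, 0.2]
gripper_width: 0.995
grasp_force: 0.0
```

Request:
carry_out --moves '[0, 0, 0, 0, 0, 0, 20, 0, 0, 0, 0, 0, 0, 15, 0, 0, 0, 0, 0, 0, 15, 0, 0, 0, 0, 0, 0, 15, 0, 0, 0, 0, 0, 0, 15]' --grip_force 50

```text
time_s: 3.02
ee_pos: [0.6989, 0.0642, 0.034]
tcp_rot: [[-0.027, 1.0, 0.002], [1.0, 0.027, -0.0], [-0.0, 0.002, -1.0]]
wrist_force: [1.4, -0.7, 1.3]
gripper_width: 0.291
grasp_force: 2.9
```

Request:
carry_out --moves '[0, 0, 0, 0, 0, 0, 15, 0, 0, 0, 0, 0, 0, 15, 0, 0, 0, 0, 0, 0, 15, 0, 0, 0, 0, 0, 0, 15, 0, 0, 0, 0, 0, 0, 15]'

```text
time_s: 3.43
ee_pos: [0.6985, 0.0642, 0.0336]
tcp_rot: [[-0.027, 1.0, 0.0], [1.0, 0.027, -0.0], [-0.0, 0.0, -1.0]]
wrist_force: [1.3, -0.7, 2.5]
gripper_width: 0.267
grasp_force: 55.3
```

Request:
carry_out --moves '[0, 0, 14, 0, 0, 0, 15, 0, 0, 24, 0, 0, 0, 15, 0, 0, 24, 0, 0, 0, 15, 0, 0, 24, 0, 0, 0, 15, 0, 0, 24, 0, 0, 0, 15]'

```text
time_s: 3.85
ee_pos: [0.6978, 0.0643, 0.1448]
tcp_rot: [[-0.027, 1.0, -0.001], [1.0, 0.027, 0.0], [0.0, -0.001, -1.0]]
wrist_force: [0.5, 0.1, -0.0]
gripper_width: 0.274
grasp_force: 54.9
```

Request:
carry_out --moves '[-11.7, 2.1, 0, 0, 0, -0.101, 15, -11.7, 2.1, 0, 0, 0, -0.101, 15, -11.7, 2.1, 0, 0, 0, -0.101, 15, -11.7, 2.1, 0, 0, 0, -0.101, 15, -11.7, 2.1, 0, 0, 0, -0.101, 15]'

```text
time_s: 4.27
ee_pos: [0.6389, 0.0749, 0.144]
tcp_rot: [[0.464, 0.886, -0.0], [0.886, -0.464, 0.0], [-0.0, -0.0, -1.0]]
wrist_force: [0.8, 0.1, -0.7]
gripper_width: 0.272
grasp_force: 55.0
```

Request:
carry_out --moves '[-11.7, 2.1, 0, 0, 0, -0.101, 15, -11.7, 2.1, 0, 0, 0, -0.101, 15, -11.7, 2.1, 0, 0, 0, -0.101, 15, -11.7, 2.1, 0, 0, 0, -0.101, 15, -11.7, 2.1, 0, 0, 0, -0.101, 15]'

```text
time_s: 4.68
ee_pos: [0.5804, 0.0854, 0.144]
tcp_rot: [[0.835, 0.55, -0.0], [0.55, -0.835, -0.0], [-0.0, -0.0, -1.0]]
wrist_force: [-1.1, 0.8, -0.3]
gripper_width: 0.273
grasp_force: 55.0
```

Request:
carry_out --moves '[-11.7, 2.1, 0, 0, 0, -0.101, 15, -11.7, 2.1, 0, 0, 0, -0.101, 15, -11.7, 2.1, 0, 0, 0, -0.101, 15, -11.7, 2.1, 0, 0, 0, -0.101, 15, -11.7, 2.1, 0, 0, 0, -0.101, 15]'

```text
time_s: 5.1
ee_pos: [0.522, 0.0959, 0.144]
tcp_rot: [[0.997, 0.078, 0.0], [0.078, -0.997, 0.0], [0.0, 0.0, -1.0]]
wrist_force: [-0.6, -0.5, -1.0]
gripper_width: 0.271
grasp_force: 55.0
```

```bash
python3 - <<'E'
from h import *
p,d=save('side','s1'); cv2.imwrite('pics/s1c.png',cv2.resize(p[100:280,170:370],None,fx=3,fy=3,interpolation=cv2.INTER_CUBIC)[:,:,::-1])
s=monitor.state();print(s['ee_pos'],s['tcp_rot'],s['joint_pos'],s['wrist_force'],s['gripper_width'],s['grasp_force'])
E
```

```text
[0.51852147 0.09643499 0.1436211 ] [[ 9.97162013e-01  7.51154003e-02 -5.05930673e-03]
 [ 7.51182106e-02 -9.97174568e-01  3.67472787e-04]
 [-5.01740914e-03 -7.46475972e-04 -9.99987134e-01]] [-2.82960040e-02  5.26032501e-01  1.75717652e+00  2.94947539e-04
  8.63451357e-01  1.46711998e+00] [-3.30010916  0.23341282 -0.93835579] 0.2704695054441983 55.03348231315613
```

View pics/s1c.png

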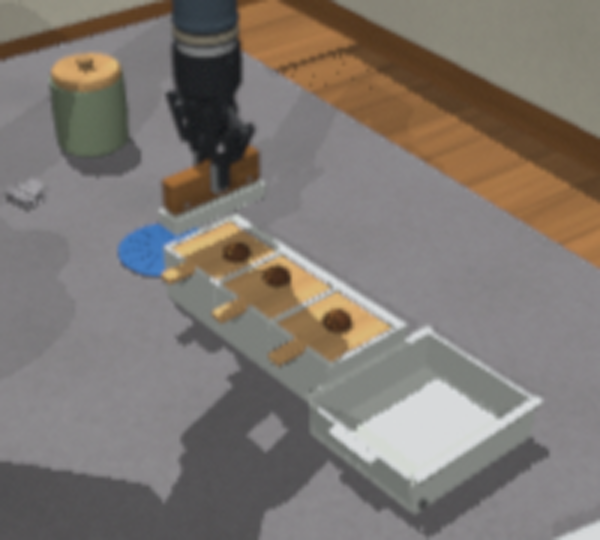

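The side crop shows the scraper gripped level at (215,185), over the +y end of lid 1, with all three shells still on the lids. Lowering it now.

Request:
carry_out --moves '[0, 0, -10, 0, 0, 0, 15, 0, 0, -10, 0, 0, 0, 15, 0, 0, -8, 0, 0, 0, 15, 0, 0, -5, 0, 0, 0, 15, 0, 0, -2, 0, 0, 0, 15]'

```text
time_s: 5.57
ee_pos: [0.5225, 0.0956, 0.1067]
tcp_rot: [[0.997, 0.083, -0.002], [0.083, -0.997, 0.0], [-0.002, -0.0, -1.0]]
wrist_force: [-0.3, -0.0, -1.8]
gripper_width: 0.275
grasp_force: 55.0
```

Request:
carry_out --moves '[0, 0, -1, 0, 0, 0, 15, 0, 0, -1, 0, 0, 0, 15, 0, 0, -0.5, 0, 0, 0, 15, 0, 0, -0.5, 0, 0, 0, 15, 0, 0, 0, 0, 0, 0, 15]'

```text
time_s: 5.98
ee_pos: [0.5229, 0.0958, 0.1055]
tcp_rot: [[0.997, 0.083, 0.0], [0.083, -0.997, -0.0], [0.0, 0.0, -1.0]]
wrist_force: [-0.1, -0.5, -1.7]
gripper_width: 0.27
grasp_force: 55.0
```

Request:
carry_out --moves '[0, 0, -0.7, 0, 0, 0, 15, 0.2, -3, 0, 0, 0, 0, 15, 0.5, -6, 0, 0, 0, 0, 15, 0.7, -8, 0, 0, 0, 0, 15, 0.8, -9.4, 0, 0, 0, 0, 15]'

```text
time_s: 6.4
ee_pos: [0.525, 0.0687, 0.1047]
tcp_rot: [[0.997, 0.083, 0.0], [0.083, -0.997, -0.0], [0.0, 0.0, -1.0]]
wrist_force: [0.4, -0.2, -1.3]
gripper_width: 0.272
grasp_force: 55.0
```

Request:
carry_out --moves '[0.8, -9.4, 0, 0, 0, 0, 15, 0.8, -9.4, 0, 0, 0, 0, 15, 0.8, -9.4, 0, 0, 0, 0, 15, 0.8, -9.4, 0, 0, 0, 0, 15, 0.8, -9.4, 0, 0, 0, 0, 15]'

```text
time_s: 6.82
ee_pos: [0.5291, 0.0211, 0.1046]
tcp_rot: [[0.997, 0.082, 0.0], [0.082, -0.997, -0.0], [0.0, 0.0, -1.0]]
wrist_force: [0.8, 0.2, -2.0]
gripper_width: 0.272
grasp_force: 55.0
```

Request:
carry_out --moves '[0.8, -9.4, 0, 0, 0, 0, 15, 0.8, -9.4, 0, 0, 0, 0, 15, 0.8, -9.4, 0, 0, 0, 0, 15, 0.8, -9.4, 0, 0, 0, 0, 15, 0.8, -9.4, 0, 0, 0, 0, 15]'

```text
time_s: 7.23
ee_pos: [0.533, -0.0256, 0.1046]
tcp_rot: [[0.997, 0.083, -0.0], [0.083, -0.997, 0.0], [-0.0, -0.0, -1.0]]
wrist_force: [0.5, -0.6, -1.6]
gripper_width: 0.273
grasp_force: 55.0
```

Request:
carry_out --moves '[0.8, -9.4, 0, 0, 0, 0, 15, 0.8, -9.4, 0, 0, 0, 0, 15, 0.8, -9.4, 0, 0, 0, 0, 15, 0.8, -9.4, 0, 0, 0, 0, 15, 0.8, -9.4, 0, 0, 0, 0, 15]'

```text
time_s: 7.65
ee_pos: [0.537, -0.0726, 0.1046]
tcp_rot: [[0.997, 0.083, 0.0], [0.083, -0.997, 0.0], [0.0, 0.0, -1.0]]
wrist_force: [0.0, 0.4, -1.4]
gripper_width: 0.273
grasp_force: 55.0
```

Request:
carry_out --moves '[0.8, -9.4, 0, 0, 0, 0, 15, 0.8, -9.4, 0, 0, 0, 0, 15, 0.8, -9.4, 0, 0, 0, 0, 15, 0.8, -9.4, 0, 0, 0, 0, 15, 0.8, -9.4, 0, 0, 0, 0, 15]'

```text
time_s: 8.07
ee_pos: [0.541, -0.1196, 0.1046]
tcp_rot: [[0.997, 0.083, 0.0], [0.083, -0.997, 0.0], [0.0, -0.0, -1.0]]
wrist_force: [0.2, 0.5, -0.1]
gripper_width: 0.271
grasp_force: 54.9
```

Request:
carry_out --moves '[0.8, -9.4, 0, 0, 0, 0, 15, 0.8, -9.4, 0, 0, 0, 0, 15, 0.8, -9.4, 0, 0, 0, 0, 15, 0.8, -9.4, 0, 0, 0, 0, 15, 0.8, -9.4, 0, 0, 0, 0, 15]'

```text
time_s: 8.48
ee_pos: [0.545, -0.1666, 0.1046]
tcp_rot: [[0.997, 0.083, 0.0], [0.083, -0.997, -0.0], [0.0, 0.0, -1.0]]
wrist_force: [-0.3, 0.3, -0.8]
gripper_width: 0.271
grasp_force: 55.0
```

```bash
python3 - <<'E'
from h import *
p,d=save('side','s2'); cv2.imwrite('pics/s2c.png',cv2.resize(p[130:300,190:370],None,fx=3,fy=3,interpolation=cv2.INTER_CUBIC)[:,:,::-1])
E
```

```text
(no output)
```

View pics/s2c.png

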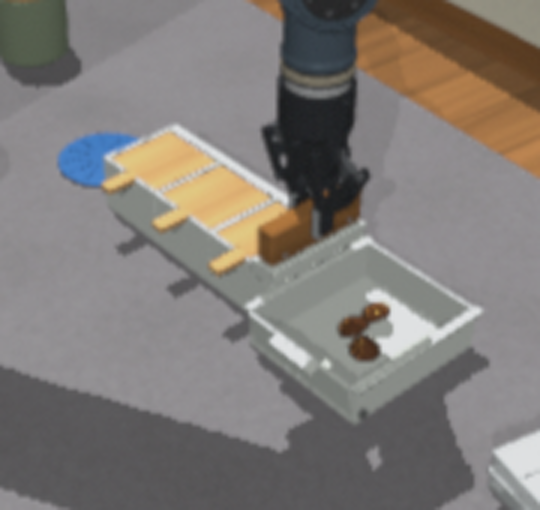

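All three shells lie in the bin, at about (350,325), (375,312) and (365,348) in the crop, and the lids are clear. Taking the scraper back behind the caddy.

Request:
carry_out --moves '[0, 0, 10, 0, 0, 0, 15, 0, 4, 15, 0, 0, 0, 15, 8, 15, 15, 0, 0, 0, 15, 12, 16, 0, 0, 0, 0, 15, 12, 16, 0, 0, 0, 0, 15]'

```text
time_s: 8.95
ee_pos: [0.5777, -0.1141, 0.1466]
tcp_rot: [[0.997, 0.082, 0.002], [0.082, -0.997, -0.001], [0.002, 0.001, -1.0]]
wrist_force: [-0.4, -0.4, -0.8]
gripper_width: 0.27
grasp_force: 55.0
```

Request:
carry_out --moves '[12.3, 17.6, 0, 0, 0, 0, 15, 12.3, 17.6, 0, 0, 0, 0, 15, 12.3, 17.6, 0, 0, 0, 0, 15, 12.3, 17.6, 0, 0, 0, 0, 15, 12.3, 17.6, 0, 0, 0, 0, 15]'

```text
time_s: 9.37
ee_pos: [0.6386, -0.025, 0.1454]
tcp_rot: [[0.997, 0.083, -0.0], [0.083, -0.997, 0.0], [-0.0, -0.0, -1.0]]
wrist_force: [0.5, -0.2, -0.7]
gripper_width: 0.278
grasp_force: 55.0
```

Request:
carry_out --moves '[12.3, 17.6, 0, 0, 0, 0, 15, 12.3, 17.6, 0, 0, 0, 0, 15, 12.3, 17.6, 0, 0, 0, 0, 15, 12.3, 17.6, 0, 0, 0, 0, 15, 12.3, 17.6, 0, 0, 0, 0, 15]'

```text
time_s: 9.78
ee_pos: [0.6999, 0.063, 0.1453]
tcp_rot: [[0.997, 0.083, -0.001], [0.083, -0.997, 0.0], [-0.001, -0.0, -1.0]]
wrist_force: [1.2, 1.1, -1.7]
gripper_width: 0.269
grasp_force: 55.0
```

Request:
carry_out --moves '[0, 0, 0, 0, 0, 0, 15, 0, 0, -20, 0, 0, 0, 15, 0, 0, -25, 0, 0, 0, 15, 0, 0, -25, 0, 0, 0, 15, 0, 0, -20, 0, 0, 0, 15]'

```text
time_s: 10.2
ee_pos: [0.6986, 0.0616, 0.0535]
tcp_rot: [[0.997, 0.083, -0.002], [0.083, -0.997, 0.0], [-0.002, -0.0, -1.0]]
wrist_force: [-0.5, 0.8, -1.2]
gripper_width: 0.274
grasp_force: 55.0
```

Request:
carry_out --moves '[0, 0, -9, 0, 0, 0, 15, 0, 0, -6, 0, 0, 0, 15, 0, 0, -3, 0, 0, 0, 15, 0, 0, -1.5, 0, 0, 0, 15, 0, 0, -0.5, 0, 0, 0, 15]'

```text
time_s: 10.62
ee_pos: [0.7008, 0.0613, 0.0358]
tcp_rot: [[0.997, 0.083, 0.002], [0.083, -0.997, -0.0], [0.002, 0.0, -1.0]]
wrist_force: [0.7, -0.4, -1.0]
gripper_width: 0.274
grasp_force: 55.0
```

Request:
carry_out --moves '[0, 0, -0.5, 0, 0, 0, 15, 0, 0, -0.5, 0, 0, 0, 15, 0, 0, -0.3, 0, 0, 0, 15, 0, 0, -0.3, 0, 0, 0, 15, 0, 0, 0, 0, 0, 0, 15]'

```text
time_s: 11.03
ee_pos: [0.7003, 0.0613, 0.0336]
tcp_rot: [[0.997, 0.083, 0.001], [0.083, -0.997, -0.0], [0.001, 0.0, -1.0]]
wrist_force: [-0.5, -1.1, 0.3]
gripper_width: 0.271
grasp_force: 55.2
```

Request:
carry_out --moves '[0, 0, -0.3, 0, 0, 0, 15, 0, 0, 0, 0, 0, 0, 15, 0, 0, 0, 0, 0, 0, 30, 0, 0, 0, 0, 0, 0, 50, 0, 0, 0, 0, 0, 0, 70]'

```text
time_s: 11.45
ee_pos: [0.6999, 0.0614, 0.0324]
tcp_rot: [[0.997, 0.083, -0.0], [0.083, -0.997, 0.0], [-0.0, -0.0, -1.0]]
wrist_force: [0.5, 0.0, -0.2]
gripper_width: 0.62
grasp_force: 0.0
```

Request:
carry_out --moves '[0, 0, 0, 0, 0, 0, 85, 0, 0, 0, 0, 0, 0, 85, 0, 0, 10, 0, 0, 0, 85, 0, 0, 20, 0, 0, 0, 85, 0, 0, 30, 0, 0, 0, 85]'

```text
time_s: 11.87
ee_pos: [0.6977, 0.0614, 0.0907]
tcp_rot: [[0.997, 0.083, -0.007], [0.083, -0.997, 0.0], [-0.006, -0.001, -1.0]]
wrist_force: [0.5, 0.6, 0.4]
gripper_width: 0.998
grasp_force: 0.0
```

Request:
carry_out --moves '[0, 0, 30, 0, 0, 0, 85, 0, 0, 10, 0, 0, 0, 60, -15, 0, 0, 0, 0, 0, 20, -20, 0, 0, 0, 0, 0, 0, -20, 0, 0, 0, 0, 0, 0]'

```text
time_s: 12.28
ee_pos: [0.6447, 0.0613, 0.1334]
tcp_rot: [[0.997, 0.083, 0.001], [0.083, -0.997, -0.0], [0.001, 0.0, -1.0]]
wrist_force: [-0.9, 0.7, -0.5]
gripper_width: 0.452
grasp_force: 0.0
```

Request:
carry_out --moves '[-20, 0.6, 0, 0, 0, 0, 0, -20, 0.6, 0, 0, 0, 0, 0, -20, 0.6, 0, 0, 0, 0, 0, -20, 0.6, 0, 0, 0, 0, 0, -20, 0.6, 0, 0, 0, 0, 0]'

```text
time_s: 12.7
ee_pos: [0.5439, 0.0644, 0.133]
tcp_rot: [[0.997, 0.083, 0.0], [0.083, -0.997, -0.0], [0.0, 0.0, -1.0]]
wrist_force: [-0.2, -0.7, -0.7]
gripper_width: 0.002
grasp_force: 0.0
```

Request:
carry_out --moves '[-20, 0.6, 0, 0, 0, 0, 0, -20, 0.6, 0, 0, 0, 0, 0, -20, 0.6, 0, 0, 0, 0, 0, -20, 0.6, -10, 0, 0, 0, 0, -13, 0.5, -20, 0, 0, 0, 0]'

```text
time_s: 13.12
ee_pos: [0.4513, 0.0674, 0.1043]
tcp_rot: [[0.997, 0.083, 0.004], [0.083, -0.997, -0.0], [0.004, 0.001, -1.0]]
wrist_force: [0.5, 0.7, 0.1]
gripper_width: 0.001
grasp_force: 0.0
```

Request:
carry_out --moves '[0, 0, -16, 0, 0, 0, 0, 0, 0, -8, 0, 0, 0, 0, 0, 0, -3, 0, 0, 0, 0, 0, 0, -1, 0, 0, 0, 0, 0, 0, -1, 0, 0, 0, 0]'

```text
time_s: 13.53
ee_pos: [0.4531, 0.0671, 0.074]
tcp_rot: [[0.997, 0.083, 0.002], [0.083, -0.997, -0.0], [0.002, 0.0, -1.0]]
wrist_force: [-0.1, 0.5, 0.7]
gripper_width: 0.002
grasp_force: 0.0
```

Request:
carry_out --moves '[-2, 0, -1.5, 0, 0, 0, 0, 0, 0, -1.5, 0, 0, 0, 0, 0, 0, -1.5, 0, 0, 0, 0, 0, 0, -1, 0, 0, 0, 0, 0, 0, -0.5, 0, 0, 0, 0]'

```text
time_s: 13.95
ee_pos: [0.4502, 0.0673, 0.069]
tcp_rot: [[0.997, 0.083, 0.001], [0.083, -0.997, -0.0], [0.001, 0.0, -1.0]]
wrist_force: [-2.0, 0.4, 18.6]
gripper_width: 0.0
grasp_force: 9.8
```

Lid 1 is held fast (18.6 N and no give). On to lid 2.

Request:
carry_out --moves '[0, 0, 12, 0, 0, 0, 0, 2, -23, 2, 0, 0, 0, 0, 2, -24, 0, 0, 0, 0, 0, 2, -24, 0, 0, 0, 0, 0, 2, -24, -2, 0, 0, 0, 0]'

```text
time_s: 14.37
ee_pos: [0.4585, -0.0287, 0.0802]
tcp_rot: [[0.997, 0.084, 0.002], [0.084, -0.997, -0.0], [0.001, 0.001, -1.0]]
wrist_force: [0.9, 0.7, -0.7]
gripper_width: 0.001
grasp_force: 0.0
```

Request:
carry_out --moves '[0, 0, -4, 0, 0, 0, 0, 0, 0, -4, 0, 0, 0, 0, 0, 0, -2, 0, 0, 0, 0, 0, 0, -1, 0, 0, 0, 0, 0, 0, -1, 0, 0, 0, 0]'

```text
time_s: 14.78
ee_pos: [0.4574, -0.0267, 0.0675]
tcp_rot: [[0.996, 0.084, -0.001], [0.084, -0.996, 0.0], [-0.001, -0.0, -1.0]]
wrist_force: [-0.9, -0.4, 1.0]
gripper_width: 0.005
grasp_force: 0.5
```

Request:
carry_out --moves '[0, 0, -1, 0, 0, 0, 0, 0, 0, -1, 0, 0, 0, 0, 0, 0, -1, 0, 0, 0, 0, 0, 0, -0.5, 0, 0, 0, 0, 0, 0, 0, 0, 0, 0, 0]'

```text
time_s: 15.2
ee_pos: [0.4577, -0.0274, 0.0642]
tcp_rot: [[0.997, 0.083, -0.0], [0.083, -0.997, 0.0], [-0.0, -0.0, -1.0]]
wrist_force: [-0.7, 0.2, 1.1]
gripper_width: 0.001
grasp_force: 0.8
```

Lid 2 gives: the tab sank about 6 mm at around 1 N. Now I'll pinch its tab across the width.

Request:
carry_out --moves '[0, 0, -0.7, 0, 0, 0, 0, 0, 0, 0, 0, 0, 0, 0, 0, 0, 12, 0, 0, 0, 10, -3, 0, 14, 0, 0, 0, 50, -2, 0, 0, 0, 0, 0, 50]'

```text
time_s: 15.62
ee_pos: [0.4546, -0.0284, 0.091]
tcp_rot: [[0.997, 0.083, 0.004], [0.083, -0.997, -0.002], [0.004, 0.002, -1.0]]
wrist_force: [-0.3, -0.2, 1.1]
gripper_width: 0.388
grasp_force: 0.0
```

Request:
carry_out --moves '[0, 0, 0, 0, 0, 0, 50, 0, 0, 0, 0, 0, 0, 50, 0, 0, -10, 0, 0, 0, 50, 0, 0, -10, 0, 0, 0, 50, 0, 0, -8, 0, 0, 0, 50]'

```text
time_s: 16.03
ee_pos: [0.4528, -0.0278, 0.0604]
tcp_rot: [[0.997, 0.083, -0.001], [0.083, -0.997, 0.0], [-0.001, -0.0, -1.0]]
wrist_force: [0.4, 0.1, -1.1]
gripper_width: 0.586
grasp_force: 0.0
```

Request:
carry_out --moves '[0, 0, -6, 0, 0, 0, 50, 0, 0, -4.5, 0, 0, 0, 50, 0, 0, 0, 0, 0, 0, 50, 0, 0, 0, 0, 0, 0, 30, 0, 0, 0, 0, 0, 0, 15]' --grip_force 35

```text
time_s: 16.45
ee_pos: [0.4531, -0.0278, 0.0511]
tcp_rot: [[0.997, 0.083, 0.0], [0.083, -0.997, -0.0], [0.0, 0.0, -1.0]]
wrist_force: [0.3, 0.0, -0.3]
gripper_width: 0.313
grasp_force: 0.0
```

Request:
carry_out --moves '[0, 0, 0, 0, 0, 0, 10, 0, 0, 0, 0, 0, 0, 10, 0, 0, 0, 0, 0, 0, 10, 0, 0, 0, 0, 0, 0, 10, 0, 0, 0, 0, 0, 0, 10]'

```text
time_s: 16.87
ee_pos: [0.4533, -0.0282, 0.0513]
tcp_rot: [[0.997, 0.083, 0.001], [0.083, -0.997, -0.001], [0.001, 0.001, -1.0]]
wrist_force: [-1.6, -4.9, 0.1]
gripper_width: 0.194
grasp_force: 36.5
```

The pinch is good (36 N, about 17 mm opening). Lifting along the hinge arc.

Request:
carry_out --moves '[0.2, 0, 7.3, 0, 0, 0, 10, 0.6, 0.1, 7.2, 0, 0, 0, 10, 1.1, 0.1, 7.2, 0, 0, 0, 10, 1.5, 0.1, 7.1, 0, 0, 0, 10, 1.9, 0.2, 7, 0, 0, 0, 10]'

```text
time_s: 17.28
ee_pos: [0.4592, -0.0277, 0.0874]
tcp_rot: [[0.997, 0.083, 0.002], [0.083, -0.997, -0.001], [0.002, 0.001, -1.0]]
wrist_force: [1.7, -4.2, -2.9]
gripper_width: 0.2
grasp_force: 36.3
```

Request:
carry_out --moves '[2.4, 0.2, 6.9, 0, 0, 0, 10, 2.8, 0.2, 6.7, 0, 0, 0, 10, 3.2, 0.3, 6.6, 0, 0, 0, 10, 3.5, 0.3, 6.4, 0, 0, 0, 10, 3.9, 0.3, 6.1, 0, 0, 0, 10]'

```text
time_s: 17.7
ee_pos: [0.475, -0.0264, 0.1201]
tcp_rot: [[0.997, 0.083, 0.002], [0.083, -0.997, -0.001], [0.002, 0.001, -1.0]]
wrist_force: [2.0, -4.9, -5.2]
gripper_width: 0.198
grasp_force: 36.3
```

Request:
carry_out --moves '[4.3, 0.4, 5.9, 0, 0, 0, 10, 4.6, 0.4, 5.6, 0, 0, 0, 10, 5, 0.4, 5.3, 0, 0, 0, 10, 5.3, 0.4, 5, 0, 0, 0, 10, 5.5, 0.5, 4.7, 0, 0, 0, 10]'

```text
time_s: 18.12
ee_pos: [0.4986, -0.0243, 0.1461]
tcp_rot: [[0.996, 0.084, -0.001], [0.084, -0.996, -0.001], [-0.001, 0.001, -1.0]]
wrist_force: [1.4, -6.7, -6.1]
gripper_width: 0.199
grasp_force: 35.8
```

Request:
carry_out --moves '[0, 0, 0, 0, 0, 0, 10, 0, 0, 0, 0, 0, 0, 10, 0, 0, 0, 0, 0, 0, 10, 0, 0, 0, 0, 0, 0, 10, 0, 0, 0, 0, 0, 0, 10]'

```text
time_s: 18.53
ee_pos: [0.4989, -0.0244, 0.1462]
tcp_rot: [[0.997, 0.083, 0.001], [0.083, -0.997, -0.001], [0.001, 0.001, -1.0]]
wrist_force: [0.6, -5.5, -1.0]
gripper_width: 0.199
grasp_force: 36.3
```

```bash
python3 - <<'E'
from h import *
p,d=save('side','s3'); cv2.imwrite('pics/s3c.png',cv2.resize(p[100:300,170:370],None,fx=2.9,fy=2.9,interpolation=cv2.INTER_CUBIC)[:,:,::-1])
E
```

```text
(no output)
```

View pics/s3c.png

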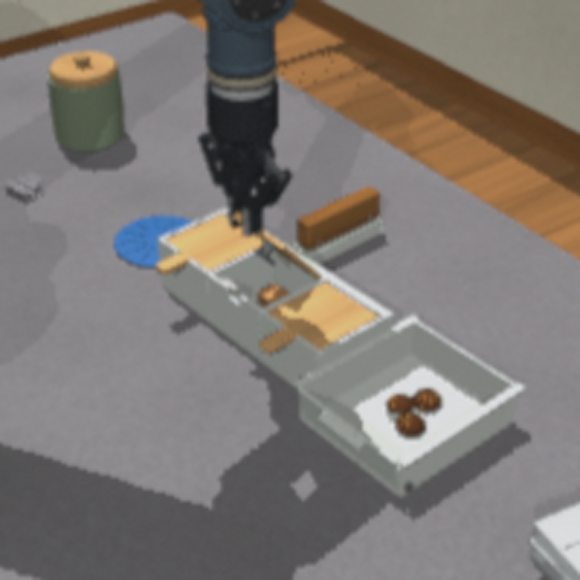

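The crop shows lid 2 edge-on, running from (243,225) to (320,270) over the open compartment. That matches about 51°, because the camera's own line of sight slopes that much. The scraper stands upright at (340,225), and the three shells are in the bin at about (412,410).

```bash
python3 -c "
from station import order
print(order.hand_in())"
```

```text
the job is handed in; nothing more can be done
None
```

Lid 2, the middle one, has the broken catch: I'm holding it up at about 51°, with all three shells in the bin, the scraper upright behind the caddy and no bystander touched; the job is handed in, but no verdict came back.

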